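# Clear wax offcuts through a flap hopper

### The arm

A 6-joint arm with a two-finger parallel gripper is mounted at the origin on the work surface. World frame = base frame: x ahead of the robot, y to its left, z up, the work surface at z = 0. Lengths are in m, angles in rad, forces in N, time in s.
With the tool pointing down it reaches from about 0.35 to 0.975 m from the base axis. Payload 4.9 kg.
Tool frame: the origin (TCP) lies midway between the tips of the shut fingers; the grasp point (between the pads) lies 19 mm behind it; y points along the fingers, z is the direction in which the jaws open and shut, and the axes are right-handed (so a half turn about y gives the same grasp; the last joint's range is limited). The gripper opens to 85 mm and grips with 20 to 120 N. Pads are 22 mm wide; open, the fingers measure 114 mm over their backs; the gripper's body (76 mm by 85 mm) begins 54 mm behind the grasp point. The pads swing forward as they close: fully open they stand 13 mm farther back than shut.
Start: joints at [-1.345, 0.053, 1.613, -0, 1.476, -0.119], TCP at [0.211, -0.588, 0.231] pointing down, gripper open.
Joint ranges: [-3.01, 3.01], [-1.01, 2.22], [0.06, 2.58], [-1.02, 4.17], [0.09, 2.62], [-3.14, 3.14]. Speed limits (rad/s): [2.57, 2.57, 3.14, 3.14, 3.14, 3.14].

### API

Orientations are given as a rotation vector (axis times angle).
In Python, from rig import robot gives the robot as it stands. Calls block until the motion is done:
- robot.reach(position, orientation): joint-space move of the TCP to a pose.
- robot.line_to(position, rotation=None, speed=0.15): straight line of the TCP; rotation=None keeps the orientation; speed is the mean speed in m/s.
- robot.move_joints(angles): joint-space move.
- robot.move_gripper(opening, f_grip=None): finger opening in m; f_grip is the grip in N (None keeps the last); returns when the fingers have stopped.
- robot.dwell(seconds).
- robot.solve_ik(position, orientation): joint angles nearest the present ones, or None.
- robot.capture(name): name is "scene" or "top" or "wrist"; returns the picture (420x560x3 uint8, red, green, blue); there is no depth.
- robot.camera_params(name): a dict with "intrinsics" (3x3 intrinsics, pixels), "D" ([k1, k2, p1, p2, k3] as OpenCV has them; the pictures are not rectified), "extrinsics" (4x4, takes a point from world to camera coordinates). Camera axes: x right, y up, looking along -z (the intrinsics and any distortion apply to the point x, -y, -z); pixel columns grow to the right and rows downward; lengths in m; the calibration is good to about 2 mm. A picture is of the moment at which its call begins: read the wrist's pose just before it. camera_params takes no time and is no camera call; for the wrist camera it gives the pose at the moment of the call.
A pose or a line that the arm cannot do raises robot.Unreachable and nothing moves.
- robot.finish_job(): hands the job in, once; it reports no verdict.
Readings, each from a call of its own:
- robot.get_time_s(): time.
- robot.get_qpos(): joint angles.
- robot.get_joint_vel(): joint speeds.
- robot.get_joint_torque(): joint torques, N m.
- robot.get_eef_pos(): TCP position.
- robot.get_tool_rot(): TCP orientation.
- robot.get_force(): force on the tool from outside, world axes, zero at the start.
- robot.get_ft_torque(): the same for the moment, N m.
- robot.get_gripper_width(): finger opening in m.
Only numpy, scipy, OpenCV 4.12 (cv2) and the standard library are available. Lean on these libraries where they do the work, as an engineer would, in place of code of your own. Each camera call takes 0.05 s, during which the arm holds its last target. There are 200 camera calls.

### The job

Put the purple and the pink wax offcut from the cardboard mat into the scrap pan beside the green one. Then pick up the pan by its handle, push the hopper's sprung orange flap open with the pan's lip (keep the gripper off the hopper) and tip all three offcuts in. Finally stand the empty pan upright on the bench, clear of the hopper, so that the flap is shut, and do not disturb the wax model, the wax tree on its black base or the jar.

Things in the scene. Friction and masses are not known exactly. Their poses are not given: they have to be found in the camera images.
- purple_mid (a point): purple rigid wax offcut lying on the 4 mm thick cardboard mat, a bar 38 long (its x) x 18 wide (its y) x 16 high (its z), about 20 g, with a small lump on top (13 long, 5 to 6 high, no wider than the bar, 10 to +x of the middle). The point is the centre of the bar, half-way up (8 above its underside).
- pink_mid (a point): pink rigid wax offcut lying on the 4 mm thick cardboard mat, a bar 40 long (its x) x 16 wide (its y) x 16 high (its z), about 20 g, with a small lump on top (13 long, 5 to 6 high, no wider than the bar, 11 to -x of the middle). The point is the centre of the bar, half-way up (8 above its underside).
- green_mid (a point): green rigid wax offcut, a cross-shaped lump 26 x 26 x 16 high, about 20 g, that starts lying in the rear part of the pan. The point is its centre, half-way up.
- pan: loose aluminium scrap pan, 0.2 kg, open in front. Origin on its underside; x points from the open lip back to the handle, z up. Floor 4 thick, 88 wide, from the lip (x = -75) to the rear wall (x = +57); side and rear walls 4 thick, 36 high over the underside; inside 80 wide. Offcuts slide out over the lip when it is tipped lip-down by 45 to 55 degrees.
- pan_handle (a point): grip point in the middle of the pan's black upright handle post behind the rear wall: 20 (pan x) x 24 (pan y), centre at pan x = +67, from the underside up to z = 88. The point is 66 above the pan's underside, 22 below the post's top; axes as the pan's.
- pan_lip (a point): middle of the lower edge of the pan's open lip (x = -75, z = 0 in the pan's frame).
- hopper: fixed blue scrap hopper on the mat, 160 deep (x) x 160 wide (y) x 161 high, hollow, walls 4. Origin under its centre, z up; its mouth looks along its +x and up, towards the robot's right (10 to 45 degrees outward of world -y). Front wall at x = +80 up to a sill at z = 90; from there the mouth face rises at 45 degrees back to x = +9, z = 161, then a flat roof.
- hopper_sill (a point): middle of the hopper's sill, the lower edge of the sloping mouth face (x = +80, z = 90 in the hopper's frame); axes as the hopper's. The mouth is 128 wide between grey side strips and 100 long up the slope.
- flap (a joint): orange flap, 122 wide x 92 long, over the mouth; hinged on the upper edge of the slope, swings inward: 0 = shut, 1.25 rad = fully in. Sprung shut (0.12 N m/rad, preload 0.05 N m: 1 to 4 N at the pan). The pan pushed 60 to 70 in, square to the slope, its underside about 20 above the sill along the slope, opens it about 1 rad; offcuts then drop past.
- wax_model: bystander: green domed wax model, 36 high, on a round white paper disc of 96 diameter; origin under its centre.
- tree_base: bystander: black rubber base of 100 diameter with a purple wax tree, 77 high in all; origin under its centre.
- jar: bystander: white jar of 56 diameter, 52 high, with a blue lid; origin under its centre.
Not all that is in view belongs to the job. Several things have the shape of the hopper; the one meant has the colours described above.

How it is judged:
On the way, in this order (a step that is already met when the one before it is completed fails the run):
1. all three offcuts are in the scrap pan (x of purple_mid in the frame of pan between -0.075 and 0.06 m and y of purple_mid in the frame of pan between -0.045 and 0.045 m and z of purple_mid in the frame of pan between 0 and 0.045 m and x of pink_mid in the frame of pan between -0.075 and 0.06 m and y of pink_mid in the frame of pan between -0.045 and 0.045 m and z of pink_mid in the frame of pan between 0 and 0.045 m and x of green_mid in the frame of pan between -0.075 and 0.06 m and y of green_mid in the frame of pan between -0.045 and 0.045 m and z of green_mid in the frame of pan between 0 and 0.045 m), for 0.2 s.
2. the pan itself pushes the hopper's flap open (more than 0.4 rad) (value of joint flap above 0.4 rad and contact force between pan and hopper above 0.2 N), for 0.1 s.
At the end, for the whole second after the job is handed in: All three offcuts lie inside the hopper (centres within its walls and below the sill), the flap is shut (under 0.08 rad), and the pan stands upright (tilt under 0.1 rad) on the bench or mat (underside below 12 mm), at rest and not touching the hopper (x of purple_mid in the frame of hopper between -0.08 and 0.08 m and y of purple_mid in the frame of hopper between -0.08 and 0.08 m and z of purple_mid in the frame of hopper between 0 and 0.085 m and x of pink_mid in the frame of hopper between -0.08 and 0.08 m and y of pink_mid in the frame of hopper between -0.08 and 0.08 m and z of pink_mid in the frame of hopper between 0 and 0.085 m and x of green_mid in the frame of hopper between -0.08 and 0.08 m and y of green_mid in the frame of hopper between -0.08 and 0.08 m and z of green_mid in the frame of hopper between 0 and 0.085 m and value of joint flap below 0.08 rad and height (world z) of pan below 0.012 m and angle between pan's own z axis and vertical below 0.1 rad and linear speed of pan below 0.02 m/s and contact force between pan and hopper below 0.1 N).
It fails at once if a bystander (wax model, tree base, jar) is moved more than 20 mm (distance of any of wax_model, tree_base, jar from where it was at the start of the episode above 0.02 m).
It fails at once if the gripper presses on the hopper or its flap with more than 3 N (contact force between the fingers and hopper above 3 N).
It also fails if it takes over 72 s, if anything falls off the work surface, if the arm or the gripper's body presses on something with over 40 N, if the wrist force passes 120 N, or if a joint passes its speed limit or range.

## Working session

There is one attempt and no reset: what is moved stays moved. The work goes in short steps, each a Python script; the robot and the scene stay as the last script left them, time stands still between calls to the robot, and variables do not carry over. Pictures are saved under pics/ and viewed, about 8 in all and at most 12, crops included, and the job is handed in when it is done.

```bash
mkdir -p pics; ls; python3 - <<'E'
from rig import robot
import cv2,numpy as np
np.set_printoptions(precision=4,suppress=True)
for n in ["scene","top"]:
    im=robot.capture(n); cv2.imwrite(f"pics/{n}0.png",cv2.resize(im[:,:,::-1],(784,588),interpolation=cv2.INTER_CUBIC)); cv2.imwrite(f"pics/raw_{n}0.png",im[:,:,::-1])
    p=robot.camera_params(n); print(n,p["intrinsics"],p["D"],p["extrinsics"])
print(robot.get_tool_rot(),robot.get_eef_pos(),robot.get_time_s())
E
```

```text
pics
scene [[387.5033   0.     283.1314]
 [  0.     387.5033 214.5948]
 [  0.       0.       1.    ]] [-0.1121  0.      0.      0.      0.    ] [[ 0.517   0.8559  0.0095 -0.2461]
 [-0.6122  0.362   0.703   0.2171]
 [ 0.5983 -0.3693  0.7111 -1.3464]
 [ 0.      0.      0.      1.    ]]
top [[464.8308   0.     283.8839]
 [  0.     464.8308 204.0534]
 [  0.       0.       1.    ]] [-0.1439  0.      0.      0.      0.    ] [[-0.0008 -1.     -0.0002  0.011 ]
 [ 0.9988 -0.0008  0.0492 -0.4933]
 [-0.0492 -0.0002  0.9988 -1.4558]
 [ 0.      0.      0.      1.    ]]
[-0.3544  2.0361 -2.0321] [ 0.2111 -0.5876  0.2302] 0.1
```

View pics/scene0.png

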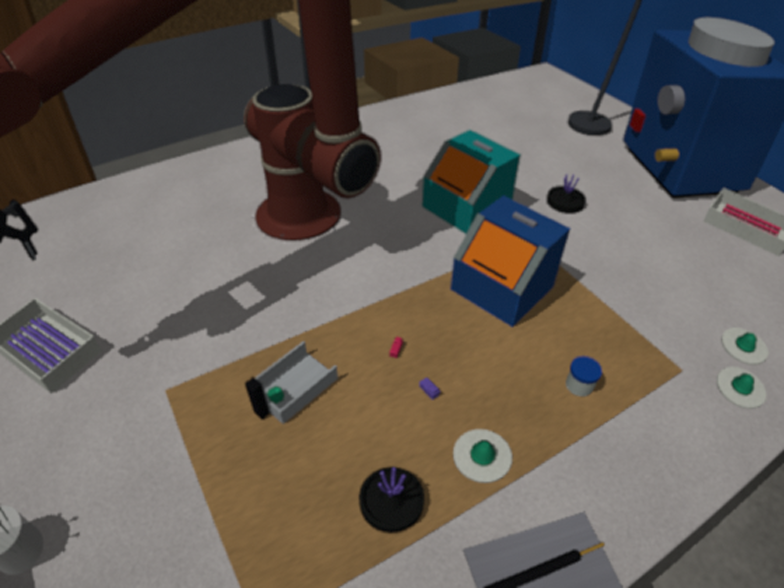

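View pics/top0.png

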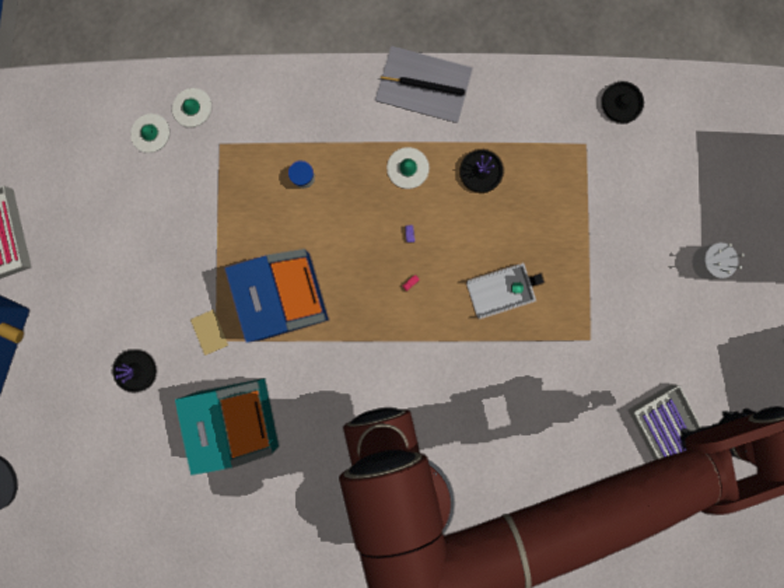

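Scene (784 px pictures): the blue hopper with the orange flap is at top-view (278,295), and the teal look-alike is at (228,425). Purple is at (409,234), pink at (411,283), and the pan at (500,292) with its handle at (537,280). The bystanders are the disc model (408,168), tree (481,171) and jar (301,174). Similar items off the mat are the trees at (134,370) and (622,102), the discs at (150,132) and (192,107), and the purple and pink bars in the trays. I choose the ones on the mat and will check them in a crop.

```bash
python3 - <<'E'
import cv2,numpy as np
a=cv2.imread("pics/raw_top0.png")[160:255,150:400]; b=cv2.imread("pics/raw_scene0.png")[215:307,165:415]
f=lambda i:cv2.resize(i,None,fx=3.2,fy=3.2,interpolation=cv2.INTER_CUBIC)
cv2.imwrite("pics/crop1.png",np.vstack([f(a),f(b)])[:600])
E
cat > h.py <<'E'
from rig import robot
import cv2,numpy as np
from scipy.spatial.transform import Rotation as R
np.set_printoptions(precision=4,suppress=True)
def ray(p,uv):
    K,D,E=np.array(p["intrinsics"]),np.array(p["D"]),np.array(p["extrinsics"])
    x,y=cv2.undistortPoints(np.array([[uv]],float),K,D)[0,0]
    return -E[:3,:3].T@E[:3,3], E[:3,:3].T@np.array([x,-y,-1.])
def px(p,uv,z):
    c,d=ray(p,uv); return c+d*(z-c[2])/d[2]
def proj(p,P):
    K,D,E=np.array(p["intrinsics"]),np.array(p["D"]),np.array(p["extrinsics"])
    q=np.atleast_2d(P)@E[:3,:3].T+E[:3,3]; q=q*[1,-1,-1]
    return cv2.projectPoints(q,np.zeros(3),np.zeros(3),K,D)[0][:,0]
def tool(y,z):
    y=np.array(y,float);y/=np.linalg.norm(y); z=np.array(z,float); z-=y*(y@z); z/=np.linalg.norm(z)
    return R.from_matrix(np.c_[np.cross(y,z),y,z])
E
```

```text
(no output)
```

View pics/crop1.png

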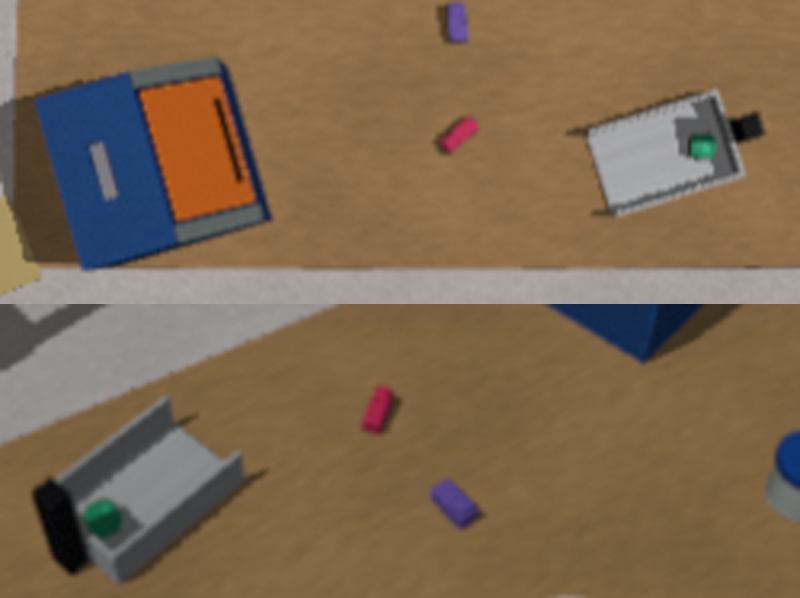

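The crop confirms blue hopper with bright orange flap (corners ~(222,58),(270,218)), pan with lip left and handle at (747,127), purple (457,22), pink (459,135), all on the mat.

```bash
python3 - <<'E'
from h import *
p=robot.camera_params("top")
c=lambda u,v:(150+u/3.2,160+v/3.2)
P={}
for n,u,v,z in [("sillL",222,58,.094),("sillR",270,218,.094),("roofRL",35,100,.165),("roofRR",85,270,.165),("roofFL",130,73,.165),("roofFR",178,245,.165),
 ("lipA",587,130,.04),("lipB",613,215,.04),("rearA",718,92,.04),("rearB",745,175,.04),("handle",747,127,.092),
 ("purpA",455,5,.02),("purpB",459,39,.02),("pinkA",447,146,.02),("pinkB",472,123,.02),("green",703,147,.024)]:
    P[n]=px(p,c(u,v),z); print(n,P[n])
for a,b in [("sillL","sillR"),("roofRL","roofRR"),("roofFL","roofFR"),("roofFL","roofRL"),("lipA","lipB"),("lipA","rearA"),("purpA","purpB"),("pinkA","pinkB")]:
    d=P[b]-P[a]; print(a,b,np.linalg.norm(d),np.degrees(np.arctan2(d[1],d[0])))
q=lambda u,v:(u/1.4,v/1.4)
for n,u,v,z in [("model",408,168,.006),("tree",481,171,.02),("jar",301,174,.056)]: print(n,px(p,q(u,v),z))
E
```

```text
sillL [0.5673 0.2041 0.094 ]
sillR [0.4176 0.1582 0.094 ]
roofRL [0.5227 0.3625 0.165 ]
roofRR [0.3713 0.3157 0.165 ]
roofFL [0.5466 0.2766 0.165 ]
roofFR [0.3937 0.2324 0.165 ]
lipA [ 0.5025 -0.1432  0.04  ]
lipB [ 0.42  -0.168  0.04 ]
rearA [ 0.5395 -0.2718  0.04  ]
rearB [ 0.4585 -0.2975  0.04  ]
handle [ 0.5023 -0.2888  0.092 ]
purpA [ 0.6273 -0.0157  0.02  ]
purpB [ 0.5935 -0.0196  0.02  ]
pinkA [ 0.488  -0.0076  0.02  ]
pinkB [ 0.5106 -0.0322  0.02  ]
green [ 0.4866 -0.2594  0.024 ]
sillL sillR 0.1565987220082547 -162.97420988828674
roofRL roofRR 0.15853784097741175 -162.8261565337455
roofFL roofFR 0.15918619499196304 -163.8587975325227
roofFL roofRL 0.08916670532617041 105.55537025187738
lipA lipB 0.0860953191227138 -163.2430952214859
lipA rearA 0.13383027080116394 -73.92306725848246
purpA purpB 0.0339987963228546 -173.457248877555
pinkA pinkB 0.03339731161026067 -47.41889377368987
model [ 0.7642 -0.0138  0.006 ]
tree [ 0.7545 -0.18    0.02  ]
jar [0.74   0.2249 0.056 ]
```

```bash
cat >> h.py <<'E'
U=np.radians(-73.4); u=np.array([np.cos(U),np.sin(U),0]); v=np.array([-u[1],u[0],0])   # pan x, y
PAN=np.array([.482,-.2275,.004])
HOP=np.array([.469,.261,.004]); UH=np.radians(-73.2); uh=np.array([np.cos(UH),np.sin(UH),0])
ez=np.array([0,0,1.])
def down(p,ang):   # jaw direction yaw in rad; the half turn with the smaller |j6|
    best=None
    for s in (1,-1):
        r=tool(-ez,[s*np.cos(ang),s*np.sin(ang),0]); q=robot.solve_ik(p,r.as_rotvec())
        if q is not None and (best is None or abs(q[5])<best[0]): best=(abs(q[5]),r.as_rotvec())
    return best[1]
def pick(xy,ang,dest):
    p=np.array([*xy,.16]); r=down(p,ang); robot.reach(p,r); robot.move_gripper(.05,25)
    robot.line_to([*xy,.005],speed=.15); robot.move_gripper(0,25); w=robot.get_gripper_width()
    robot.line_to([*xy,.16],speed=.3); print("w",w,robot.get_gripper_width())
    p=np.array([*dest[:2],.16]); r=down(p,U); robot.reach(p,r)
    robot.line_to([*dest[:2],.011],speed=.15); robot.move_gripper(.03)
    robot.line_to([*dest[:2],.16],speed=.3); print(robot.get_time_s())
def grip_pose(pan_o,head,tilt,al):
    """TCP pose when the pan (origin pan_o, heading head, lip-down tilt) is held with tool leaning al back of pan -z"""
    h=np.array([np.cos(head),np.sin(head),0]); y=np.cross(ez,h)
    x=np.cos(tilt)*h+np.sin(tilt)*ez; z=-np.sin(tilt)*h+np.cos(tilt)*ez
    ty=-np.cos(al)*z-np.sin(al)*x
    return pan_o+.067*x+.066*z+.019*ty, [tool(ty,s*y).as_rotvec() for s in (1,-1)]
def lip_pose(s,d,tilt,al):
    """lip s up the slope above the sill, d in"""
    lip=HOP+uh*(.080-.7071*(s+d))+ez*(.090+.7071*(s-d))
    x=np.cos(tilt)*uh+np.sin(tilt)*ez
    return grip_pose(lip+.075*x,UH,tilt,al)
E
python3 - <<'E'
from h import *
for al in (0,.25,.5,.75):
  for k in (0,1):
    o=[]
    for f in (grip_pose(PAN,U,0,al),lip_pose(.035,-.06,.35,al),lip_pose(.03,.025,.4,al),lip_pose(.02,.065,.8,al),lip_pose(.02,.065,.93,al)):
        q=robot.solve_ik(f[0],f[1][k]); o.append(None if q is None else np.round(q,2))
    print(al,k,o)
pick((.6104,-.0177),np.radians(96.5),PAN-.018*u)
E
```

```text
0 0 [array([-0.66,  0.13,  1.85, -0.  ,  1.16, -0.95]), array([ 0.14, -0.19,  1.84, -0.35,  1.45, -0.12]), array([ 0.28, -0.14,  1.89, -0.41,  1.4 ,  0.07]), array([ 0.58,  0.03,  1.84, -0.76,  1.55,  0.41]), array([ 0.64,  0.1 ,  1.81, -0.85,  1.63,  0.48])]
0 1 [array([-0.66,  0.13,  1.85, -0.  ,  1.16,  2.2 ]), array([ 0.14, -0.19,  1.84, -0.35,  1.45,  3.02]), array([ 0.28, -0.14,  1.89, -0.41,  1.4 , -3.08]), array([ 0.58,  0.03,  1.84, -0.76,  1.55, -2.73]), array([ 0.64,  0.1 ,  1.81, -0.85,  1.63, -2.66])]
0.25 0 [array([-0.72,  0.24,  1.74,  0.14,  1.38, -1.05]), array([ 0.02, -0.19,  1.81, -0.1 ,  1.5 , -0.26]), array([ 0.16, -0.16,  1.89, -0.15,  1.4 , -0.1 ]), array([ 0.49, -0.05,  1.85, -0.54,  1.48,  0.28]), array([ 0.57,  0.  ,  1.83, -0.65,  1.54,  0.37])]
0.25 1 [array([-0.72,  0.24,  1.74,  0.14,  1.38,  2.1 ]), array([ 0.02, -0.19,  1.81, -0.1 ,  1.5 ,  2.88]), array([ 0.16, -0.16,  1.89, -0.15,  1.4 ,  3.04]), array([ 0.49, -0.05,  1.85, -0.54,  1.48, -2.86]), array([ 0.57,  0.  ,  1.83, -0.65,  1.54, -2.77])]
0.5 0 [array([-0.76,  0.37,  1.62,  0.24,  1.59, -1.1 
[... 346 characters left out ...]
0.1 ,  1.45,  2.88]), array([ 0.38, -0.12,  1.87, -0.3 ,  1.43, -3.01]), array([ 0.47, -0.08,  1.84, -0.42,  1.47, -2.9 ])]
0.75 0 [array([-0.8 ,  0.51,  1.51,  0.33,  1.8 , -1.13]), array([-0.2 , -0.1 ,  1.76,  0.35,  1.67, -0.49]), array([-0.07, -0.12,  1.87,  0.33,  1.52, -0.4 ]), array([ 0.26, -0.15,  1.88, -0.05,  1.41, -0.03]), array([ 0.36, -0.13,  1.86, -0.18,  1.43,  0.09])]
0.75 1 [array([-0.8 ,  0.51,  1.51,  0.33,  1.8 ,  2.01]), array([-0.2 , -0.1 ,  1.76,  0.35,  1.67,  2.65]), array([-0.07, -0.12,  1.87,  0.33,  1.52,  2.74]), array([ 0.26, -0.15,  1.88, -0.05,  1.41,  3.11]), array([ 0.36, -0.13,  1.86, -0.18,  1.43, -3.05])]
w 0.017262965015340956 0.017446720177961315
8.2667
```

```bash
python3 - <<'E'
from h import *
pick((.4993,-.0199),np.radians(42.6),PAN-.054*u)
robot.reach(PAN-.02*u-.07*v*0+ez*.30,down(PAN-.02*u+ez*.30,U))
w=robot.capture("wrist"); t=robot.capture("top")
c=t[170:240,320:400]
a=cv2.resize(w,(440,330)); b=cv2.resize(c,(352,308),interpolation=cv2.INTER_CUBIC)
o=np.zeros((330,800,3),np.uint8); o[:,:440]=a; o[:308,445:797]=b
cv2.imwrite("pics/load.png",o[:,:,::-1])
E
```

```text
w 0.015204945158301697 0.015393127257707577
15.9083
```

View pics/load.png

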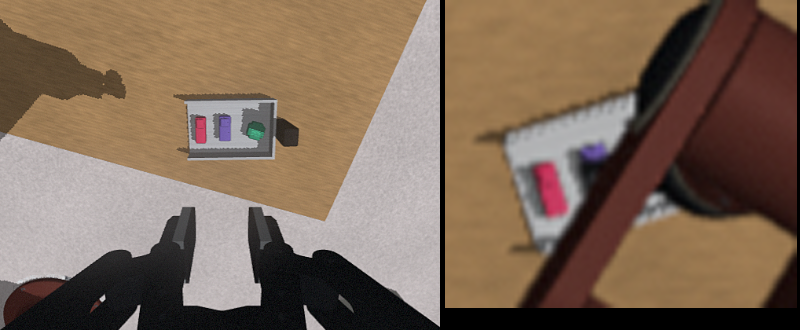

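Both bars are in the pan: in the wrist view pink is at (201,129), purple at (224,127) and green at (256,131). The pan is aligned with the jaws. Next I grip the handle.

```bash
cat >> h.py <<'E'
AL=.4
E
python3 - <<'E'
from h import *
P,r=grip_pose(PAN-.001*u,U,0,AL); r=r[0]; ty=R.from_rotvec(r).as_matrix()[:,1]
robot.move_gripper(.06,100)
robot.reach(P-.12*ty,r); robot.line_to(P,speed=.15); robot.move_gripper(0,100)
print("w",robot.get_gripper_width(),robot.get_force())
robot.line_to(P+ez*.01,speed=.05); robot.line_to(P+ez*.2,speed=.2)
A,ra=lip_pose(.035,-.07,0,AL); A[2]=max(A[2],P[2]+.12)
robot.line_to(A,ra[0],speed=.2); print(robot.get_time_s(),robot.get_gripper_width(),robot.get_force(), A,robot.get_eef_pos())
s=robot.capture("scene"); t=robot.capture("top")
cv2.imwrite("pics/raw_s2.png",s[:,:,::-1]); cv2.imwrite("pics/raw_t2.png",t[:,:,::-1])
o=np.hstack([cv2.resize(s[110:310,240:440],(400,400),interpolation=cv2.INTER_CUBIC),cv2.resize(t[130:330,150:350],(400,400),interpolation=cv2.INTER_CUBIC)])
cv2.imwrite("pics/held.png",o[:,:,::-1])
E
```

```text
w 0.023047249738185137 [ 1.6128 -1.9086  4.443 ]
23.2 0.02280652317810861 [-0.7612 -0.5963 -2.9206] [0.5382 0.0319 0.2167] [0.5383 0.0311 0.2169]
```

View pics/held.png

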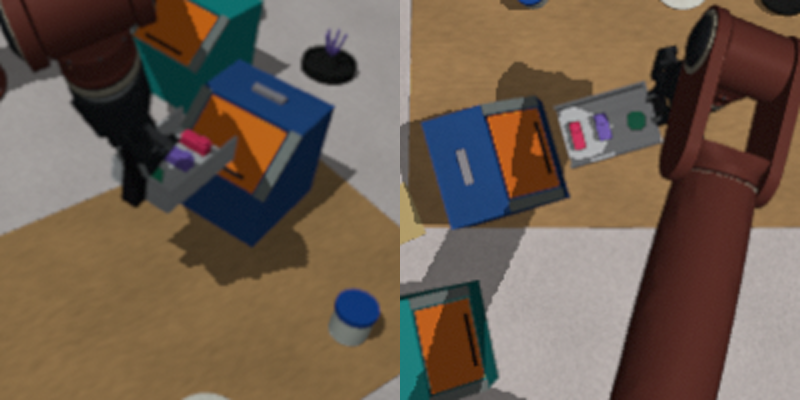

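The pan is held with all three offcuts in it, lip facing the blue hopper. The rim lip corners in the top half are at about (556,106) and (573,168). I compare them with the model.

```bash
python3 - <<'E'
from h import *
e=robot.get_eef_pos(); P0,_=grip_pose(np.zeros(3),UH,0,AL); o=e-P0
vh=np.cross(ez,uh)
pt=robot.camera_params("top"); ps=robot.camera_params("scene")
C=np.array([o-.075*uh+s*.044*vh+.036*ez for s in (1,-1)]+[o+.057*uh+s*.044*vh+.036*ez for s in (1,-1)])
print("o",o,"lip in hopper frame", (o-.075*uh-HOP)@uh,(o-HOP)@vh,(o-HOP)[2])
print((proj(pt,C)-[150,130])*2+[400,0]); print((proj(ps,C)-[240,110])*2)
S=np.array([HOP+.08*uh+s*.08*vh+.09*ez for s in (1,-1)]+[HOP+.009*uh+s*.08*vh+.161*ez for s in (1,-1)])
print((proj(pt,S)-[150,130])*2+[400,0]); print((proj(ps,S)-[240,110])*2)
E
```

```text
o [0.5211 0.0882 0.1683] lip in hopper frame 0.10550045044170091 -9.221091816042963e-05 0.1643192546377284
[[550.1603 106.398 ]
 [568.2427 167.4923]
 [641.7867  78.673 ]
 [660.254  139.667 ]]
[[236.7564 133.9847]
 [179.337  103.6961]
 [170.8625 189.0305]
 [111.6695 153.9642]]
[[536.4543  95.315 ]
 [566.6843 197.6015]
 [482.028  104.5437]
 [513.4211 212.2229]]
[[258.0912 201.4441]
 [162.6927 147.3061]
 [296.5852 134.716 ]
 [197.8712  84.4643]]
```

```bash
python3 - <<'E'
from h import *
for s,d,t,sp in [(.037,-.06,0,.12),(.037,-.03,.3,.1),(.037,.022,.3,.08),(.033,.045,.55,.08),(.027,.062,.75,.08),(.025,.070,.87,.06)]:
    p,r=lip_pose(s,d,t,AL); robot.line_to(p,r[0],speed=sp)
    print(d,robot.get_time_s(),robot.get_force(),robot.get_eef_pos()-p)
robot.dwell(.6)
s=robot.capture("scene"); t=robot.capture("top")
o=np.hstack([cv2.resize(s[110:250,290:430],(400,400),interpolation=cv2.INTER_CUBIC),cv2.resize(t[160:300,140:280],(400,400),interpolation=cv2.INTER_CUBIC)])
cv2.imwrite("pics/tip.png",o[:,:,::-1])
E
```

```text
-0.06 23.55 [ 0.702  -0.7222 -2.6283] [-0.0006  0.0003 -0.0008]
-0.03 24.15 [ 1.136   0.3416 -2.9855] [-0.0001  0.0001 -0.0001]
0.022 24.95 [-1.2341 -0.3923 -2.5635] [-0.0001 -0.0002  0.0001]
0.045 25.5833 [ 1.9808 -2.8759 -1.2202] [ 0.0007 -0.0003  0.0007]
0.062 26.1333 [-0.588  -3.3142 -3.3766] [-0.0005 -0.0008 -0.001 ]
0.07 26.6167 [ 1.3526 -1.15   -4.1247] [ 0.0001 -0.0003 -0.0004]
```

View pics/tip.png

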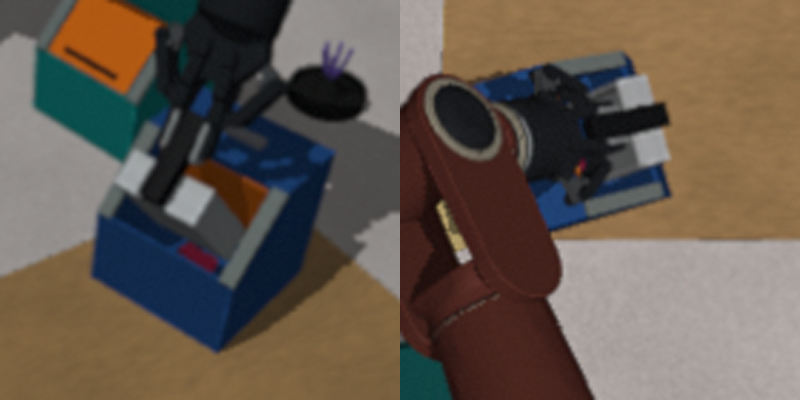

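The pan is in the mouth and the flap is open; pink is visible inside the hopper at (198,258) and some purple at (184,246). Green isn't visible, so I tip a bit further, shake, and then withdraw.

```bash
python3 - <<'E'
from h import *
def go(s,d,t,sp):
    p,r=lip_pose(s,d,t,AL); robot.line_to(p,r[0],speed=sp)
go(.027,.068,.97,.06)
for k in range(2): go(.027,.060,.97,.12); go(.027,.068,.97,.12)
robot.dwell(.8); print(robot.get_force(),robot.get_time_s())
for s,d,t in [(.027,.055,.85),(.033,.03,.7),(.04,-.02,.6),(.045,-.08,.4)]: go(s,d,t,.08)
A,ra=lip_pose(.035,-.07,0,AL); A[2]=.2167
robot.line_to(A+.04*uh,ra[0],speed=.15)
print(robot.get_force(),robot.get_gripper_width(),robot.get_time_s())
s=robot.capture("scene"); t=robot.capture("top")
o=np.hstack([cv2.resize(s[110:310,240:440],(400,400),interpolation=cv2.INTER_CUBIC),cv2.resize(t[130:330,150:350],(400,400),interpolation=cv2.INTER_CUBIC)])
cv2.imwrite("pics/out.png",o[:,:,::-1])
E
```

```text
[ 1.8413 -1.1196 -4.2121] 29.525
[-0.1232 -0.2679 -1.8786] 0.022749289993864656 33.1583
```

View pics/out.png

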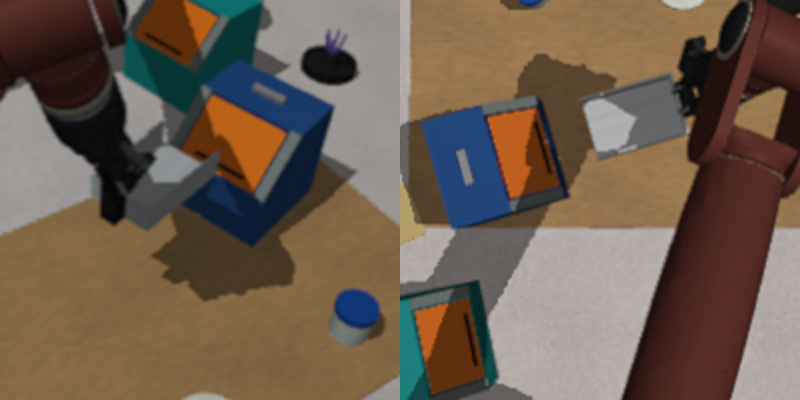

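The pan is empty, the flap is shut, and nothing has dropped around the hopper. I set the pan down at its old spot.

```bash
python3 - <<'E'
from h import *
P,r=grip_pose(PAN-.001*u,U,0,AL); r=r[0]; ty=R.from_rotvec(r).as_matrix()[:,1]
robot.line_to(P+ez*.13,r,speed=.2); robot.line_to(P+ez*.02,speed=.15)
f0=robot.get_force()[2]
for z in np.arange(.015,-.0011,-.002):
    robot.line_to(P+ez*z,speed=.03); f=robot.get_force()[2]; print(round(z,3),round(f-f0,2))
    if f-f0>4: break
robot.move_gripper(.045); robot.line_to(P-.12*ty+ez*.02,speed=.12)
robot.reach([.30,-.45,.3],down(np.array([.30,-.45,.3]),U))
robot.dwell(.5); print(robot.get_time_s())
s=robot.capture("scene"); t=robot.capture("top")
o=np.hstack([cv2.resize(s,(400,300)),cv2.resize(t,(400,300))])
o=np.vstack([o,np.hstack([cv2.resize(s[200:320,150:310],(400,300),interpolation=cv2.INTER_CUBIC),cv2.resize(t[150:270,250:410],(400,300),interpolation=cv2.INTER_CUBIC)])])
cv2.imwrite("pics/end.png",o[:,:,::-1])
E
```

```text
0.015 -0.66
0.013 1.1
0.011 0.35
0.009 -0.27
0.007 0.25
0.005 0.89
0.003 1.18
0.001 0.6
-0.001 10.31
41.3167
```

View pics/end.png

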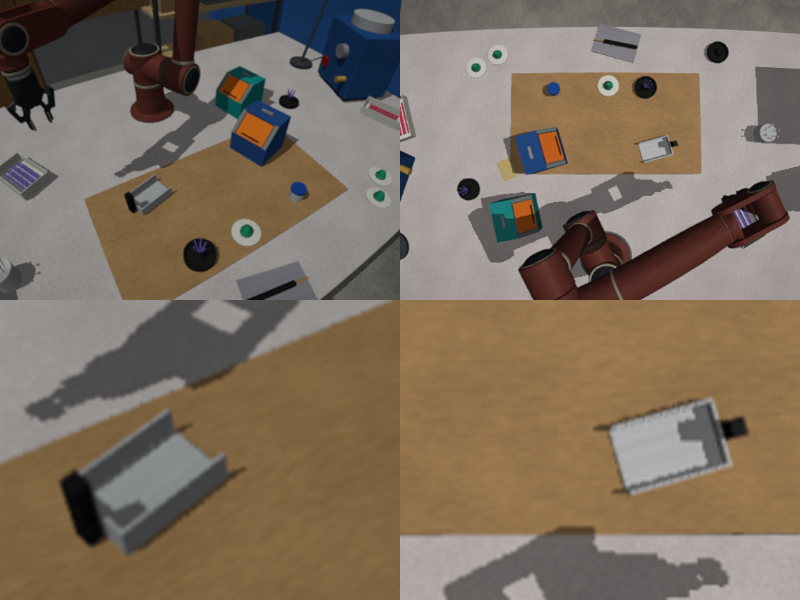

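The pan stands upright and empty at its old place, the flap is shut, the bystanders look unmoved, and there are no stray offcuts.

```bash
python3 -c "
from rig import robot
robot.finish_job(); print(robot.get_time_s())"
```

```text
the job is handed in; nothing more can be done
the job is handed in; nothing more can be done
```

I put the purple and pink offcuts into the pan beside the green one and gripped the pan by its handle. I then pushed the blue hopper's orange flap open with the pan's lip and tipped it to about 55° with a short shake. After that I withdrew and stood the pan back at its old spot on the mat. The job is handed in at about 41 s of the 72 s allowed.

- **Last pictures:** the pan is empty and upright, well clear of the hopper. The flap looks shut, no offcuts lie outside, and the wax model, tree and jar look unmoved by eye; I did not measure them again.
- **Offcuts in the hopper:** I saw only pink, and what looked like purple, inside it. For green I rely on the pan being empty and nothing lying around.
- **Flap:** I had no reading of its angle. At the tipping pose the picture showed it open, and the wrist force readings were about 4 to 5 N in size, much of that from the pan's weight.
- **Small disagreement:** the held pan's lip was about 7 mm short of where my model put it, so I added a few millimetres of depth and clearance.

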